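# Pop the charged battery out of its charging dock and catch it with the other finger

### The arm

A 7-joint arm with a two-finger parallel gripper is mounted at the origin on a cart in front of the work surface, level with it; the furniture and walls round the work are solid. World frame = base frame: x ahead of the robot, y to its left, z up, the work surface at z = 0. Lengths are in mm, angles in rad, forces in N, time in s.
With the tool pointing down it reaches from about 400 to 875 mm from the base axis. Payload 6.5 kg.
Tool frame: the origin (TCP) lies at the very end of the fingers, on their centre line; the grasp point (between the pads) lies 19 mm behind it; z points along the fingers, y is the direction in which the jaws open and shut (so a half turn about z gives the same grasp; the last joint's range is limited). The gripper opens to 88 mm and grips with 3 to 60 N. Pads are 18 mm wide; open, the fingers measure 123 mm over their backs; the gripper's body (75 mm by 187 mm) begins 45 mm behind the grasp point.
Start: joints at [-1.293, 0.536, -0.004, 1.538, 0.003, 1.067, -0.071], TCP at [219.088, 611.956, 238.716] pointing down, gripper open.
Joint ranges: [-2.7, 2.7], [-0.37, 2.16], [-1.27, 1.26], [0.24, 2.4], [-1.31, 4.45], [0.19, 1.91], [-2.76, 2.76]. Speed limits (rad/s): [2.39, 2.39, 3.14, 3.14, 3.14, 3.14, 3.14].

### API

Orientations are given as a unit quaternion [w, x, y, z].
In Python, from workcell import ctrl gives the robot as it stands.
- The arm moves only by the shell command python3 -m handwheel 'ROWS' [FORCE]. ROWS is JSON, a list of rows, each a list of 7 numbers: the shift along the tool's x, y, z scaled (see below), then the turn, a rotation vector about the tool's x, y, z scaled (see below), then the finger opening in mm, from 0 to 88.1. A call has 1 to 10 rows; each row is the pose to reach, as a shift and turn from the pose commanded when the call began, along the tool's axes at that moment; what a row does not reach only later rows make up. The controller multiplies each number of a shift by 0.1 m and each number of a turn by pi/2 rad. A row lasts 1/8 s, in which the tool goes at most 62.5 mm and 10.7 degrees, less where a joint would pass 70% of its speed; a pose out of reach is approached as far as the arm can. A call with a number of a shift or a turn outside -1 to 1 is refused whole. A call with a gripper value outside its range is refused whole. The fingers move at their own pace and stop on an object; FORCE is the grip in N (left out, the last holds). Time passes only in rows, so rows that repeat a pose let the fingers close. It gives the time, the measured TCP pose, the force and the opening at its end, in the units of the state.
- ctrl.state(): the state, without advancing time (a new reading comes with each control period).
- ctrl.capture(name): name is "scene" or "top" or "wrist"; returns a dict with "pixels" (400x640x3 uint8, red, green, blue), "camera_matrix" (3x3 intrinsics, pixels), "cam_to_world" (4x4, takes a point from camera to world coordinates); the wrist camera has in their place "T_tool_cam" (4x4, takes a point from camera to tool coordinates, whose origin is the TCP and whose axes are the flange's). Camera axes: x right, y up, looking along -z (the intrinsics and any distortion apply to the point x, -y, -z); pixel columns grow to the right and rows downward; lengths in mm; the calibration is good to about 2 mm. The wrist camera is an equidistant fisheye: a pixel r from the principal point sees the ray r / f radians off the axis. A picture is of the moment at which its call begins: read the wrist's pose just before it. There is no depth.
- ctrl.close_job(): hands the job in, once; it reports no verdict.
The state is a dict: "time": time; "joints": joint angles; "qd": joint speeds; "joint_efforts": joint torques, N m; "tcp_pos": TCP position; "ee_rot": TCP orientation; "wrist_force": force on the tool from outside, world axes, zero at the start; "wrist_torque": the same for the moment, N m; "gripper_width": finger opening in mm.
Only numpy, scipy, OpenCV 4.12 (cv2) and the standard library are available. Lean on these libraries where they do the work, as an engineer would, in place of code of your own. Each camera call takes 0.05 s, during which the arm holds its last target.

### The job

Take the charged battery pack, the one with the green lamps, out of its contacts: press the release button beside its bay with one finger and, with that button still down, trap the pack against your other finger before it has sprung out more than 2 cm. Then back that finger slowly away and let the pack slide out against it until its spring is spent, so that it is left standing loose on the deck of its bay, with the button up again. The pack is only held back, never lifted; leave the other pack seated and everything else where it is.

Things in the scene. Friction and masses are not known exactly. Their poses are not given: they have to be found in the camera images.
- dock: white charging dock for two battery packs, 135 mm (x) by 164 mm (y), fixed; origin under the centre of its base, own x from the bays' mouths to the 56 mm high head at the back. Two open-topped bays, each 47 mm wide, lie side by side. Walls beside the packs, 26 mm above the worktop, run from x = -34 mm to the head; the flanks outside the bays and round the buttons are 20 mm high.
- pack_green: the charged pack: dark grey box, 64 (x) by 44 by 30 mm high, 0.2 kg, sliding easily on the deck; three lamps lit green across its top near the front; origin under its centre, own x towards the dock's head. Seated, its origin is at x = +4, y = +27 or -27, z = 14 mm in the dock's frame, its front face at x = -28; it comes out along -x. A finger that rises while the spring presses the pack on it drags the front up.
- pack_amber: the flat pack still charging, seated in the other bay: same size, shape, origin and axes, but one lamp lit amber and two dark
- bay_left (a point): middle of the front edge of the deck of the bay at the dock's +y side: x = -64, y = +27, z = 14 mm in the dock's frame. The flat deck is open here. In the head a spring kicker pushes the pack towards the mouth with 6 N when seated, falling to 2.5 N at the end of its 32 mm stroke; a released pack that nothing stops shoots right out of the dock.
- button_left (a joint): dark blue round release button of the bay at the dock's +y side: 0 up, 0.007 m fully down; rises by itself. 2 N to start, 5 N fully down, plus up to 2 N of friction. A small grey catch in front of the pack's outer lower front corner sinks with it: the pack is free once the button is 5 mm down; let up again, it does not hold a pack that has come out.
- button_left_top (a point): centre of the top of that button, 19 mm in diameter; when up at x = -50, y = +67, z = 30 mm in the dock's frame: 40 mm outside the bay's middle line and 22 mm ahead of the seated pack's front face. Fully pressed it is 23 mm above the worktop, 9 mm above the deck, so a second fingertip at that height stands in the pack's way.
- bay_right (a point): middle of the front edge of the deck of the bay at the dock's -y side: x = -64, y = -27, z = 14 mm in the dock's frame. The flat deck is open here. In the head a spring kicker pushes the pack towards the mouth with 6 N when seated, falling to 2.5 N at the end of its 32 mm stroke; a released pack that nothing stops shoots right out of the dock.
- button_right (a joint): dark blue round release button of the bay at the dock's -y side: 0 up, 0.007 m fully down; rises by itself. 2 N to start, 5 N fully down, plus up to 2 N of friction. A small grey catch in front of the pack's outer lower front corner sinks with it: the pack is free once the button is 5 mm down; let up again, it does not hold a pack that has come out.
- button_right_top (a point): centre of the top of that button, 19 mm in diameter; when up at x = -50, y = -67, z = 30 mm in the dock's frame: 40 mm outside the bay's middle line and 22 mm ahead of the seated pack's front face. Fully pressed it is 23 mm above the worktop, 9 mm above the deck, so a second fingertip at that height stands in the pack's way.
- candle: candle in a clear glass, 76 mm wide, 90 mm high; origin under its centre; a bystander
- the_hand_balm: round grey pot of hand balm with a blue band, 69 mm wide, 41 mm high; origin under its centre; a bystander
- tape: roll of tan adhesive tape lying flat, 98 mm wide, 25 mm high; origin under its centre; a bystander
- keys: bunch of keys with a yellow fob, 76 by 107 by 8 mm; origin under its centre; a bystander
- spool_red: wooden spool of red thread, 30 mm wide, 48 mm high, standing; origin under its centre; a bystander
- spool_navy: wooden spool of navy thread, 30 mm wide, 48 mm high, standing; origin under its centre; a bystander
- stain_stick: green and white stick of stain remover, 28 mm wide, 110 mm high, standing; origin under its centre; a bystander
- peg_wood: wooden clothes peg lying near the front edge, 15 by 72 by 12 mm; origin under its centre; a bystander
- peg_green: green clothes peg lying near the front edge, 15 by 72 by 12 mm; origin under its centre; a bystander
Mind the look-alikes: they are no part of the job. What is shaped like the pack_green but yellow is not meant.

How it is judged (in metres and radians):
On the way, in this order (a step that is already met when the one before it is completed fails the run):
1. the button beside the green-lamp pack is held down while that pack, sprung 4 to 20 mm out of its seat, rests against a finger (((y of pack_green in the frame of dock above 0 m and value of joint button_left above 0.003 m) or (y of pack_green in the frame of dock below 0 m and value of joint button_right above 0.003 m)) and x of pack_green in the frame of dock between -0.016 and 0 m and contact force between the fingers and pack_green above 0.3 N and linear speed of pack_green below 0.05 m/s), for 0.2 s.
2. the spring pushes the pack on, past 21 mm, still against a finger (x of pack_green in the frame of dock below -0.017 m and contact force between the fingers and pack_green above 0.2 N), for 0.04 s.
At the end, for the whole second after the job is handed in: the green-lamp pack stands flat and at rest on the deck of its own bay, 28 to 47 mm out of its seat and straight (within 0.12 rad); both buttons are up (within 2 mm) and the amber-lamp pack is seated (within 4 mm) (x of pack_green in the frame of dock between -0.043 and -0.024 m and (y of pack_green in the frame of dock between 0.022 and 0.032 m or y of pack_green in the frame of dock between -0.032 and -0.022 m) and z of pack_green in the frame of dock between 0.01 and 0.018 m and angle between pack_green's own z axis and vertical below 0.1 rad and angle between the x axis of pack_green and the x axis of dock, either way round below 0.12 rad and linear speed of pack_green below 0.02 m/s and value of joint each of button_left, button_right below 0.002 m and x of pack_amber in the frame of dock above 0 m); the robot touches nothing.
It fails at once if the green-lamp pack is lifted (more than 10 mm off the deck) or tipped (more than 0.3 rad) (z of pack_green in the frame of dock above 0.024 m or angle between pack_green's own z axis and vertical above 0.3 rad).
It fails at once if the green-lamp pack shoots or falls out of its bay (x of pack_green in the frame of dock below -0.056 m or z of pack_green in the frame of dock below 0.006 m).
It fails at once if the amber-lamp pack leaves its seat (x of pack_amber in the frame of dock below -0.002 m or z of pack_amber in the frame of dock above 0.024 m).
It fails at once if a bystander is pushed or knocked more than 2 cm from its place (distance of any of candle, the_hand_balm, tape, keys, spool_red, spool_navy, stain_stick, peg_wood, peg_green from where it was at the start of the episode above 0.02 m).
It also fails if it takes over 38 s, if anything falls off the work surface, if the arm or the gripper's body presses on something with over 40 N, if the wrist force passes 120 N, or if a joint passes its speed limit or range.

## Working session

There is one attempt and no reset: what is moved stays moved. The work goes in short steps, Python scripts to look and compute and a shell command to move; the robot and the scene stay as the last step left them, time stands still between calls to the robot, and variables do not carry over. Pictures are saved under pics/ and viewed, and the job is handed in when it is done.

```bash
ls; mkdir -p pics
python3 - <<'E'
from workcell import ctrl
import cv2
print(ctrl.state())
for n in ["scene","top","wrist"]:
    c=ctrl.capture(n)
    cv2.imwrite(f"pics/{n}0.png",c["pixels"][:,:,::-1])
    print(n,{k:v for k,v in c.items() if k!="pixels"})
E
```

```text
pics
{'time': 0.0, 'joints': array([-1.29319658,  0.53719281, -0.00444876,  1.53885016,  0.00260514,
        1.06730901, -0.07121556]), 'qd': array([ 0.00049281,  0.00028828,  0.00088234,  0.00152244, -0.00099534,
       -0.00078552, -0.00071365]), 'joint_efforts': array([ 4.17241699e-04, -5.70978856e+01,  9.91104729e-01, -2.51607835e+01,
       -5.61959285e-02,  1.79252028e-02,  1.62408228e-04]), 'tcp_pos': array([218.89816055, 611.38005471, 237.83067935]), 'ee_rot': array([-8.65539694e-05,  1.71021199e-01,  9.85266959e-01, -8.72488722e-04]), 'wrist_force': array([ 0.17566318, -0.54957063, -0.84369462]), 'wrist_torque': array([-0.02594716, -0.02137093, -0.02295348]), 'gripper_width': 87.93452214500445}
scene {'camera_matrix': array([[440.77357175,   0.        , 318.01520301],
       [  0.        , 440.77357175, 196.76933084],
       [  0.        ,   0.        ,   1.        ]]), 'cam_to_world': array([[-6.25370005e-01,  5.18190985e-01, -5.83429910e-01,
         3.55200338e+01],
       [-7.80297917e-01, -4.08667028e-01,  4.73419921e-01,
         3.10609431e+02],
       [ 6.89336767e-0
[... 519 characters left out ...]
 [-4.56785036e-03,  1.45251932e-01,  9.89384157e-01,
         1.36080813e+03],
       [ 0.00000000e+00,  0.00000000e+00,  0.00000000e+00,
         1.00000000e+00]])}
wrist {'camera_matrix': array([[309.70691629,   0.        , 321.44276827],
       [  0.        , 309.70691629, 202.09275741],
       [  0.        ,   0.        ,   1.        ]]), 'T_tool_cam': array([[-6.14143576e-04,  9.61236886e-01,  2.75723179e-01,
         7.17114048e+01],
       [ 9.99999665e-01,  7.39495449e-04, -3.50666682e-04,
         7.18510446e-01],
       [-5.40969786e-04,  2.75722872e-01, -9.61237018e-01,
        -1.46624699e+02],
       [ 0.00000000e+00,  0.00000000e+00,  0.00000000e+00,
         1.00000000e+00]])}
```

View pics/scene0.png

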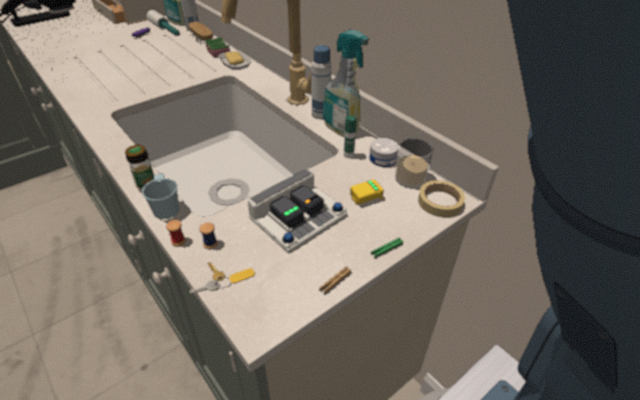

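View pics/top0.png

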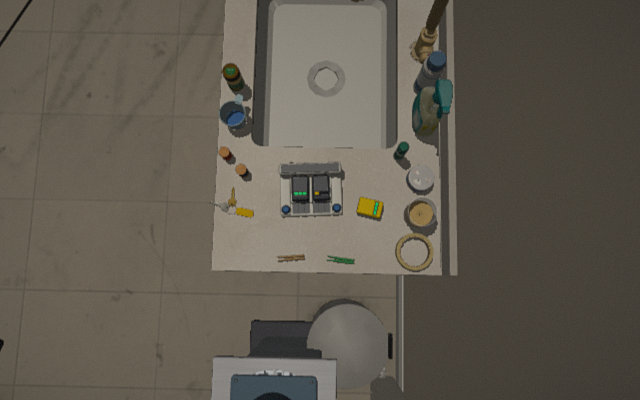

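View pics/wrist0.png

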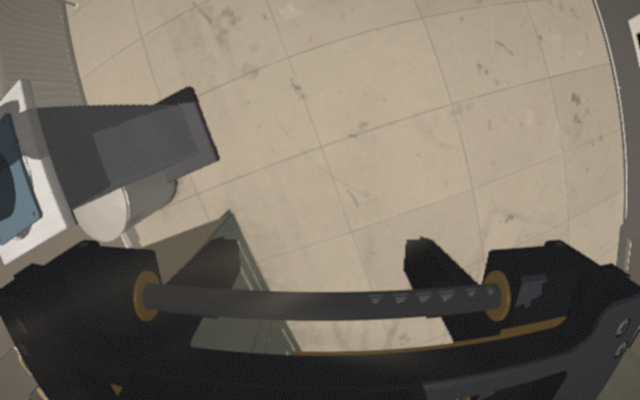

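The scene and top views show the dock at about (311,190) in top: the pack at (300,189) has green lamps and sits on the left (+y) side, and the one at (321,189) has the amber lamp. The yellow box at (370,208) is the look-alike. I'll confirm that in an enlarged crop.

Run:
```python
import cv2
a=cv2.imread("pics/top0.png")[145:235,260:400]
b=cv2.imread("pics/scene0.png")[160:260,235:395]
cv2.imwrite("pics/ctop.png",cv2.resize(a,None,fx=5.5,fy=5.5,interpolation=cv2.INTER_CUBIC))
cv2.imwrite("pics/cscene.png",cv2.resize(b,None,fx=5,fy=5,interpolation=cv2.INTER_CUBIC))
```

```text
(no output)
```

View pics/ctop.png

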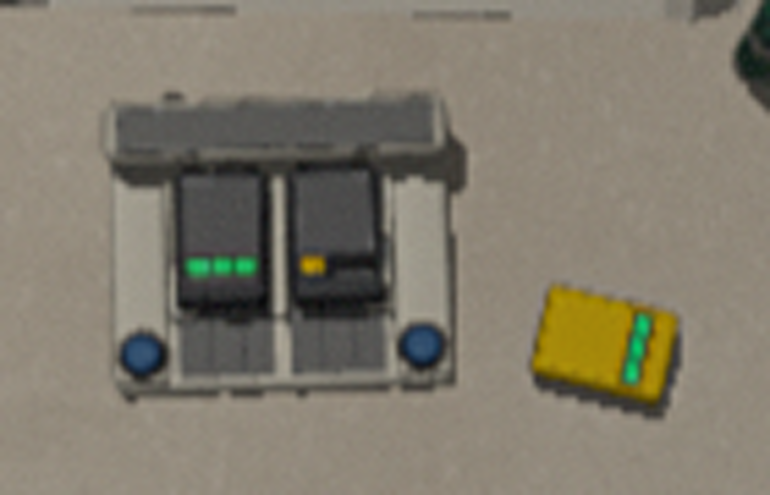

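View pics/cscene.png

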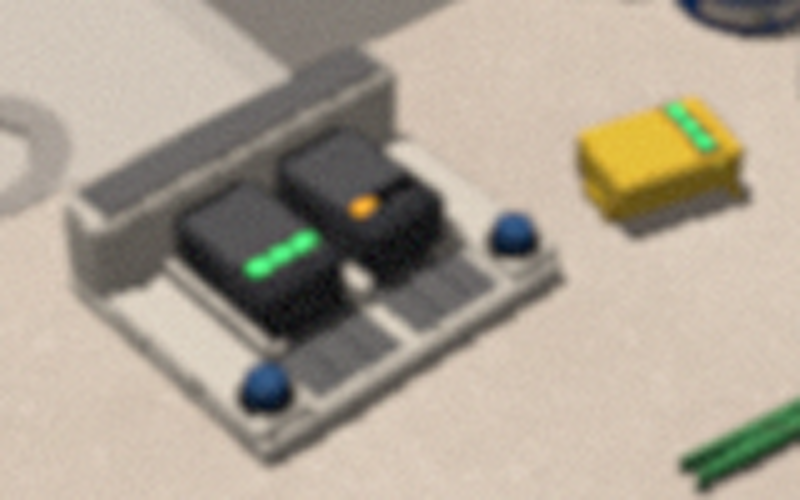

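Confirmed: the left (+y) bay's pack has three green lamps on a dark box, so I need button_left. Next I'll triangulate the two blue buttons.

```bash
cat > h.py <<'E'
import numpy as np, cv2
from scipy.spatial.transform import Rotation as R
from workcell import ctrl
def rot(q): return R.from_quat([q[1],q[2],q[3],q[0]]).as_matrix()
def ray(c,uv,st=None):
    K=c["camera_matrix"]; x=(uv[0]-K[0,2])/K[0,0]; y=(uv[1]-K[1,2])/K[1,1]
    if "cam_to_world" in c:
        T=c["cam_to_world"]; d=np.array([x,-y,-1.])
    else:
        r=np.hypot(x,y); s=np.sin(r)/max(r,1e-9); d=np.array([x*s,-y*s,-np.cos(r)])
        W=np.eye(4); W[:3,:3]=rot(st["ee_rot"]); W[:3,3]=st["tcp_pos"]; T=W@c["T_tool_cam"]
    d=T[:3,:3]@d; return T[:3,3],d/np.linalg.norm(d)
def plane(o,d,z): return o+d*(z-o[2])/d[2]
def tri(rs):
    A=sum(np.eye(3)-np.outer(d,d) for o,d in rs); b=sum((np.eye(3)-np.outer(d,d))@o for o,d in rs)
    p=np.linalg.solve(A,b); return p,[np.linalg.norm(np.cross(p-o,d)) for o,d in rs]
def blobs(img,lo,hi,amin=8,box=None):
    m=cv2.inRange(cv2.cvtColor(img,cv2.COLOR_RGB2HSV),lo,hi)
    if box: k=np.zeros_like(m); k[box[1]:box[3],box[0]:box[2]]=1; m=m*k
    n,l,s,c=cv2.connectedComponentsWithStats(m)
    return [(c[i].round(2),s[i]) for i in range(1,n) if s[i,4]>=amin]
E
python3 - <<'E'
from h import *
B=((100,120,50),(125,255,255)); G=((55,120,120),(85,255,255)); A=((10,150,150),(22,255,255))
c1=ctrl.capture("top");c2=ctrl.capture("scene")
for c,b in((c1,(270,150,350,225)),(c2,(240,160,350,260))):
    for nm,X in(("blue",B),("green",G),("amber",A)):
        print(nm,[(p,s[2:]) for p,s in blobs(c["pixels"],*X,amin=3,box=b)])
        for p,s in blobs(c["pixels"],*X,amin=3,box=b): print(plane(*ray(c,p),30 if nm=="blue" else 44).round(1))
E
```

```text
blue [(array([336.32, 207.41]), array([ 7,  6, 34], dtype=int32)), (array([285.3 , 209.09]), array([ 6,  7, 33], dtype=int32))]
[ 539.2 -150.9   30. ]
[531.8 -17.4  30. ]
green [(array([299.44, 193.  ]), array([12,  3, 32], dtype=int32))]
[573.1 -53.9  44. ]
amber []
blue [(array([337.22, 206.41]), array([ 7,  6, 32], dtype=int32)), (array([287.69, 236.58]), array([ 8,  8, 45], dtype=int32))]
[ 537.3 -148.5   30. ]
[531.1 -16.7  30. ]
green [(array([290.83, 210.45]), array([15, 10, 64], dtype=int32))]
[574.9 -56.7  44. ]
amber [(array([307.07, 200.86]), array([ 5,  4, 14], dtype=int32))]
[ 577.6 -100.2   44. ]
```

```bash
cat > st.py <<'E'
from h import *
def dock():
    bl=np.array([531.4,-17.0]); th=np.deg2rad(3.0)
    try:
        import json; d=json.load(open("dock.json")); bl=np.array(d["bl"]); th=d["th"]
    except Exception: pass
    X=np.array([np.cos(th),np.sin(th)]);Y=np.array([-np.sin(th),np.cos(th)])
    o=bl+50*X-67*Y
    return o,X,Y,th
def rep(tx=None,ty=None,tz=None):
    s=ctrl.state(); M=rot(s["ee_rot"]); p=s["tcp_pos"]; o,X,Y,th=dock()
    q=p[:2]-o
    print("t",round(s["time"],2),"tcp",p.round(1),"dock",(q@X).round(1),(q@Y).round(1),p[2].round(1),"w",round(s["gripper_width"],1),"F",s["wrist_force"].round(1),"j",s["joints"].round(2))
    if tx is not None:
        w=o+tx*X+ty*Y; d=np.array([w[0]-p[0],w[1]-p[1],tz-p[2]])
        D=np.column_stack([np.r_[-X,0],np.r_[Y,0],[0,0,-1]])
        print("shift rows units",(M.T@d/100).round(3),"turn",(R.from_matrix(M.T@D).as_rotvec()/(np.pi/2)).round(4))
if __name__=="__main__":
    import sys
    rep(*map(float,sys.argv[1:]))
E
python3 st.py -49 47 150
python3 -m handwheel '[[-0.33,-0.33,0,0,0,0,60],[-0.66,-0.66,0,0,0,0,60],[-1,-1,0,0,0,0,40],[-1,-1,0,0,0,0,23]]'; python3 st.py -49 47 150
```

```text
t 0.25 tcp [219.  611.7 238.3] dock -329.1 711.2 238.3 w 88.0 F [-0.4 -0.1 -0.2] j [-1.29  0.54 -0.    1.54  0.    1.07 -0.07]
shift rows units [-5.146 -5.046  0.887] turn [-5.000e-04 -1.000e-04 -2.522e-01]
time: 0.75
tcp_pos: [282.2, 480.6, 238.8]
ee_rot: [0.001, 0.174, 0.985, -0.001]
wrist_force: [-1.2, -0.2, -0.5]
gripper_width: 50.2
t 0.75 tcp [282.2 480.6 238.8] dock -272.8 576.9 238.8 w 50.2 F [-1.2 -0.2 -0.5] j [-1.13  0.38  0.01  1.79 -0.    0.98  0.1 ]
shift rows units [-4.131 -4.     0.901] turn [-0.0011  0.0008 -0.2559]
```

```bash
python3 -m handwheel '[[-0.35,-0.35,0,0,0,0,23],[-0.7,-0.7,0,0,0,0,23],[-1,-1,0,0,0,0,23]]' >/dev/null
python3 -m handwheel '[[-0.35,-0.35,0,0,0,0,23],[-0.7,-0.7,0,0,0,0,23],[-1,-1,0,0,0,0,23]]'>/dev/null
python3 -m handwheel '[[-0.35,-0.35,0,0,0,0,23],[-0.7,-0.7,0,0,0,0,23],[-1,-1,0,0,0,0,23]]'>/dev/null; python3 st.py -49 47 150
```

```text
t 1.88 tcp [461.9 100.  239. ] dock -113.2 187.5 239.0 w 23.2 F [0.2 0.7 0.4] j [-0.51  0.23  0.24  2.   -0.07  0.91  0.99]
shift rows units [-1.133 -1.05   0.89 ] turn [ 0.0004  0.0005 -0.2517]
```

```bash
python3 -m handwheel '[[-0.35,-0.35,0.1,0,0,-0.08,23],[-0.7,-0.7,0.25,0,0,-0.16,23],[-1,-1,0.4,0,0,-0.25,23],[-1,-1,0.4,0,0,-0.25,23],[-1,-1,0.4,0,0,-0.25,23]]' >/dev/null; python3 st.py -49 47 150
python3 - <<'E'
from h import *
s=ctrl.state();c=ctrl.capture("wrist")
np.savez("w1.npz",img=c["pixels"],K=c["camera_matrix"],T=c["T_tool_cam"],p=s["tcp_pos"],q=s["ee_rot"])
cv2.imwrite("pics/w1.png",c["pixels"][:,:,::-1])
c=ctrl.capture("scene"); cv2.imwrite("pics/s1.png",cv2.resize(c["pixels"][100:300,200:460,::-1],None,fx=3,fy=3,interpolation=cv2.INTER_CUBIC))
E
```

```text
t 2.5 tcp [521.6 -25.9 198.7] dock -60.3 58.6 198.7 w 22.7 F [-0.5  0.  -0.2] j [-0.22  0.37  0.22  1.92 -0.11  0.86  1.68]
shift rows units [-0.113 -0.116  0.487] turn [ 0.0005 -0.0001 -0.0021]
```

View pics/w1.png

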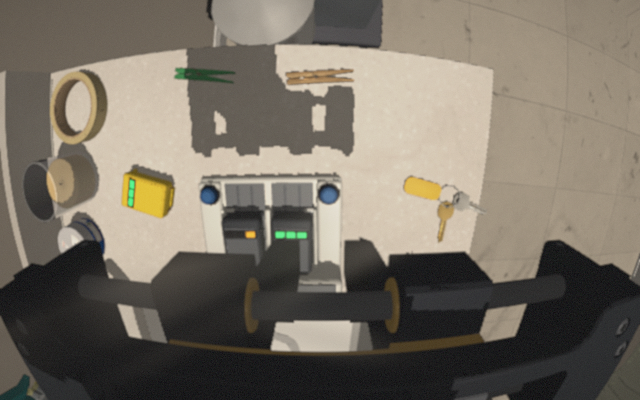

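View pics/s1.png

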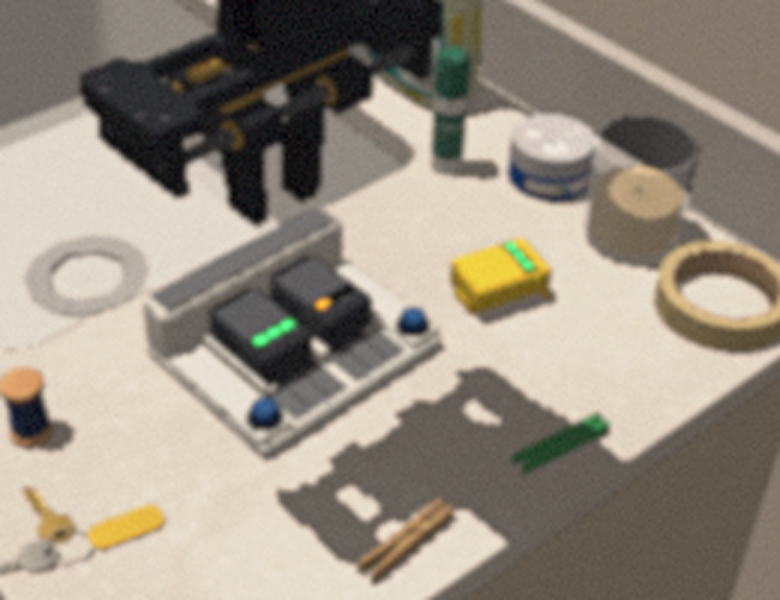

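The wrist view shows the buttons at about (209,194) and (329,194), with the green lamps at (291,235) on the +y side. I'll refine the dock pose from all three views.

Run:
```python
from h import *
z=np.load("w1.npz"); cw={"camera_matrix":z["K"],"T_tool_cam":z["T"]}; s={"tcp_pos":z["p"],"ee_rot":z["q"]}
B=((100,120,50),(125,255,255)); G=((55,120,120),(85,255,255));A=((10,150,150),(22,255,255))
c1=ctrl.capture("top");c2=ctrl.capture("scene")
W=blobs(z["img"],*B,amin=20,box=(190,170,350,215)); print([(p,q[2:]) for p,q in W])
w={ "R":min(W,key=lambda t:t[0][0])[0],"L":max(W,key=lambda t:t[0][0])[0]}
b1=blobs(c1["pixels"],*B,box=(270,150,350,225)); b2=blobs(c2["pixels"],*B,box=(240,160,350,260))
f=lambda b,k:(min if k=="L" else max)(b,key=lambda t:t[0][0])[0]
for k in "LR":
    pts=[ray(cw,w[k],s)]
    print(k,"wrist z28",plane(*pts[0],28).round(1))
    for c,b in((c1,b1),(c2,b2)):
        r=ray(c,f(b,k)); pts.append(r); print("  ext z28",f(b,k),plane(*r,28).round(1))
    print(" tri",[x if isinstance(x,list) else x.round(1) for x in tri(pts)])
for p,q in blobs(z["img"],*G,amin=8,box=(260,220,320,250)): print("green",p,plane(*ray(cw,p,s),44).round(1))
for p,q in blobs(z["img"],*A,amin=5,box=(230,220,270,250)): print("amber",p,plane(*ray(cw,p,s),44).round(1))
```

```text
[(array([208.46, 195.18]), array([ 16,  15, 183], dtype=int32))]
L wrist z28 [ 539.2 -149.2   28. ]
  ext z28 [336.23 207.43] [ 539.4 -150.7   28. ]
  ext z28 [287.73 236.92] [531.9 -17.3  28. ]
 tri [array([ 567.5, -128.2,  -43.8]), [np.float64(46.77074691356931), np.float64(30.401828328952025), np.float64(74.69826253260791)]]
R wrist z28 [ 539.2 -149.2   28. ]
  ext z28 [336.23 207.43] [ 539.4 -150.7   28. ]
  ext z28 [337.22 206.41] [ 538.9 -150.    28. ]
 tri [array([ 539.6, -150.4,   26.8]), [np.float64(0.7111130686543575), np.float64(0.40137125169958005), np.float64(0.3757303990596486)]]
green [289.71 234.44] [573.5 -55.6  44. ]
amber [250.2  234.02] [575.6 -98.1  44. ]
```

Run:
```python
from h import *
z=np.load("w1.npz"); cw={"camera_matrix":z["K"],"T_tool_cam":z["T"]}; s={"tcp_pos":z["p"],"ee_rot":z["q"]}
B=((95,80,30),(130,255,255))
for p,q in blobs(z["img"],*B,amin=20,box=(190,170,350,215)): print(p,q,plane(*ray(cw,p,s),28).round(1),plane(*ray(cw,p,s),30).round(1))
```

```text
[208.55 194.94] [201 187  16  17 219] [ 539. -149.   28.] [ 538.4 -148.3   30. ]
[327.96 194.36] [320 186  17  17 228] [532.3 -17.2  28. ] [531.8 -17.3  30. ]
```

```bash
echo '{"bl":[531.7,-16.8],"th":0.054}' > dock.json; python3 st.py -48 47 60
```

```text
t 2.7 tcp [521.4 -25.7 199.1] dock -60.8 58.6 199.1 w 23.1 F [ 0.3 -0.9  1.1] j [-0.22  0.37  0.23  1.92 -0.11  0.85  1.69]
shift rows units [-0.127 -0.117  1.391] turn [ 0.0003  0.0004 -0.002 ]
```

```bash
python3 -m handwheel '[[-0.1,-0.1,0.3,0,0,0,23],[-0.13,-0.12,0.6,0,0,0,23],[-0.13,-0.12,0.9,0,0,0,23],[-0.13,-0.12,1,0,0,0,23],[-0.13,-0.12,1,0,0,0,23]]' >/dev/null; python3 st.py -48 47 38
```

```text
t 3.33 tcp [534.8 -38.2  98.9] dock -48.0 45.5 98.9 w 23.2 F [ 1.1  0.4 -0.6] j [-0.16  0.55  0.19  1.95 -0.16  0.66  1.75]
shift rows units [-0.001  0.015  0.609] turn [ 0.0001 -0.0003 -0.0028]
```

```bash
python3 -m handwheel '[[0,0.015,0.2,0,0,0,23],[0,0.015,0.4,0,0,0,23],[0,0.015,0.59,0,0,0,23],[0,0.015,0.59,0,0,0,23],[0,0.015,0.59,0,0,0,23]]' >/dev/null; python3 st.py -48 47 30
python3 - <<'E'
from h import *
c=ctrl.capture("scene"); cv2.imwrite("pics/s2.png",cv2.resize(c["pixels"][150:270,230:390,::-1],None,fx=5,fy=5,interpolation=cv2.INTER_CUBIC))
c=ctrl.capture("wrist"); cv2.imwrite("pics/w2.png",cv2.resize(c["pixels"][150:350,180:440,::-1],None,fx=3,fy=3,interpolation=cv2.INTER_CUBIC))
E
```

```text
t 3.95 tcp [535.4 -37.2  40.4] dock -47.4 46.4 40.4 w 23.1 F [ 0.5 -0.1 -0.5] j [-0.14  0.65  0.16  1.96 -0.19  0.54  1.77]
shift rows units [0.006 0.006 0.104] turn [-0.0001  0.0006 -0.0033]
```

View pics/s2.png

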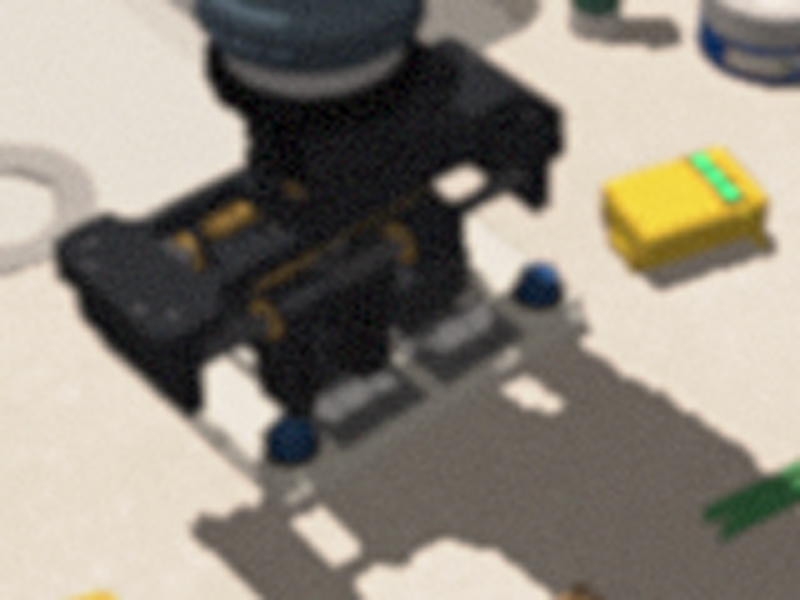

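View pics/w2.png

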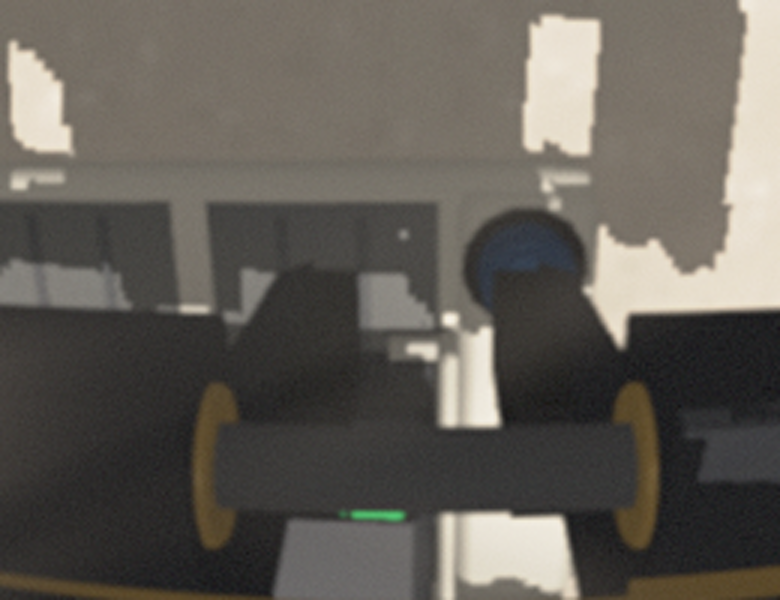

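Run:
```python
from h import *
c=ctrl.capture("wrist"); s={"tcp_pos":np.zeros(3),"ee_rot":np.array([1,0,0,0.])}
for uv in [(278,239.3),(284,238),(299,239.3),(345,239.5),(372,239.5)]:
    print(uv,plane(*ray(c,uv,s),0).round(1))
s=ctrl.state()
m=blobs(c["pixels"],(95,60,20),(130,255,255),amin=20,box=(325,210,385,260)); print(m)
for uv in [(355,220),(355,219)]: print(plane(*ray(c,uv,s),28).round(1))
```

```text
(278, 239.3) [  9.3 -21.4   0. ]
(284, 238) [ 10.1 -18.3   0. ]
(299, 239.3) [  9.4 -10.5   0. ]
(345, 239.5) [ 9.3 13.1  0. ]
(372, 239.5) [ 9.1 27.2  0. ]
[(array([355.43, 235.13]), array([340, 228,  30,  18, 174], dtype=int32))]
[519.  -18.6  28. ]
[518.4 -18.7  28. ]
```

```bash
python3 -m handwheel '[[0,0,0.06,0,0,0,23],[0,0,0.1,0,0,0,23],[0,0,0.14,0,0,0,23],[0,0,0.18,0,0,0,23],[0,0,0.185,0,0,0,23],[0,0,0.185,0,0,0,23],[0,0,0.185,0,0,0,23],[0,0,0.185,0,0,0,23],[0,0,0.185,0,0,0,23]]' >/dev/null; python3 st.py -48 47 22
python3 - <<'E'
from h import *
c=ctrl.capture("scene"); cv2.imwrite("pics/s3.png",cv2.resize(c["pixels"][150:270,230:390,::-1],None,fx=5,fy=5,interpolation=cv2.INTER_CUBIC))
c=ctrl.capture("wrist"); cv2.imwrite("pics/w3.png",cv2.resize(c["pixels"][150:350,180:440,::-1],None,fx=3,fy=3,interpolation=cv2.INTER_CUBIC))
E
```

```text
t 5.22 tcp [534.3 -37.2  23. ] dock -48.5 46.5 23.0 w 23.5 F [-9.3  0.  29.5] j [-0.13  0.69  0.15  1.96 -0.2   0.51  1.78]
shift rows units [-0.005  0.005  0.01 ] turn [ 0.0006 -0.0008 -0.0037]
```

View pics/s3.png

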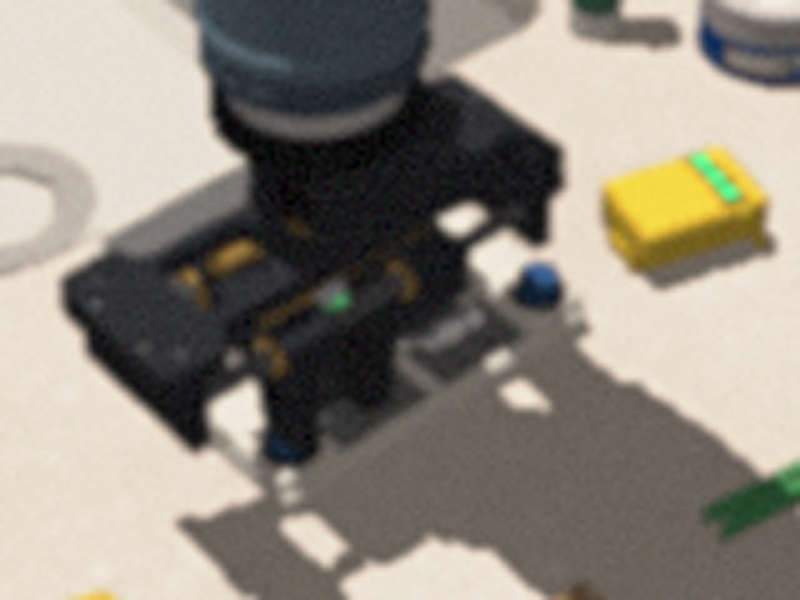

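View pics/w3.png

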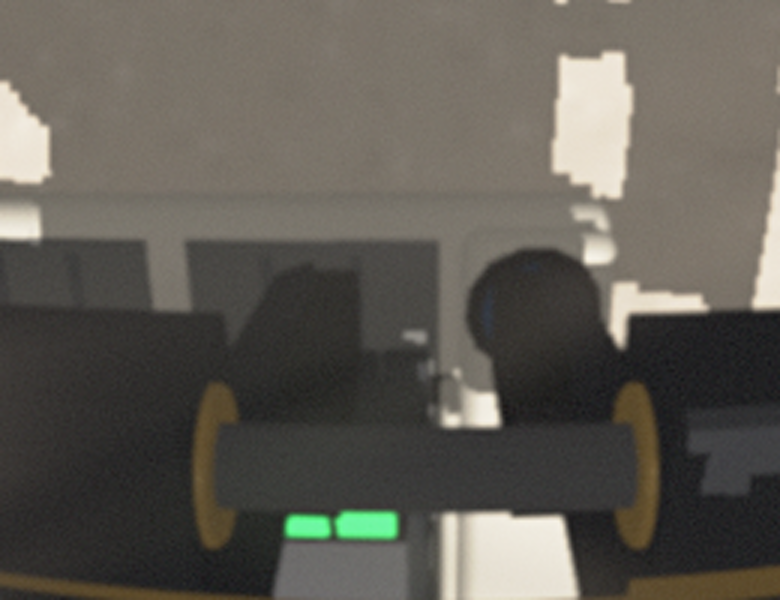

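The pack has sprung out onto the finger: the lamps moved towards the mouth and there is about 9 N of back-force. The downforce (about 30 N) is more than needed, so I'll ease the command slightly without lifting the tip and read the force again.

```bash
python3 -m handwheel '[[0,0,-0.004,0,0,0,23],[0,0,-0.007,0,0,0,23],[0,0,-0.007,0,0,0,23],[0,0,-0.007,0,0,0,23]]' ; python3 st.py -48 47 22
```

```text
time: 5.82
tcp_pos: [534.2, -37.2, 23.1]
ee_rot: [-0.001, -0.024, 1.0, 0.0]
wrist_force: [-7.0, 1.7, 21.9]
gripper_width: 22.9
t 5.83 tcp [534.2 -37.2  23.1] dock -48.6 46.5 23.1 w 22.9 F [-7.   1.7 21.9] j [-0.13  0.69  0.15  1.96 -0.2   0.51  1.78]
shift rows units [-0.006  0.006  0.011] turn [ 0.0005 -0.0009 -0.0038]
```

```bash
python3 -m handwheel '[[0,0,-0.005,0,0,0,23],[0,0,-0.01,0,0,0,23],[0,0,-0.01,0,0,0,23],[0.01,0,-0.01,0,0,0,23],[0.02,0,-0.01,0,0,0,23],[0.03,0,-0.01,0,0,0,23],[0.03,0,-0.01,0,0,0,23]]' ; python3 st.py -48 47 22
```

```text
time: 6.7
tcp_pos: [532.3, -37.3, 23.4]
ee_rot: [0.0, -0.024, 1.0, 0.0]
wrist_force: [-2.2, 0.8, 6.8]
gripper_width: 23.0
t 6.7 tcp [532.3 -37.3  23.4] dock -50.5 46.5 23.4 w 23.0 F [-2.2  0.8  6.8] j [-0.13  0.68  0.15  1.97 -0.2   0.5   1.78]
shift rows units [-0.025  0.006  0.014] turn [ 0.0001  0.0006 -0.0037]
```

```bash
python3 -m handwheel '[[0.012,0,0,0,0,0,23],[0.024,0,0,0,0,0,23],[0.036,0,0,0,0,0,23],[0.048,0,0,0,0,0,23],[0.06,0,0,0,0,0,23],[0.072,0,0,0,0,0,23],[0.084,0,0,0,0,0,23],[0.096,0,0,0,0,0,23],[0.108,0,0,0,0,0,23],[0.12,0,0,0,0,0,23]]' ; python3 st.py -48 47 22
```

```text
time: 7.95
tcp_pos: [520.6, -37.9, 23.3]
ee_rot: [0.001, -0.024, 1.0, 0.0]
wrist_force: [0.0, 0.3, 5.5]
gripper_width: 23.2
t 7.95 tcp [520.6 -37.9  23.3] dock -62.3 46.5 23.3 w 23.2 F [0.  0.3 5.5] j [-0.13  0.67  0.15  2.   -0.2   0.49  1.78]
shift rows units [-0.142  0.006  0.013] turn [ 0.      0.0009 -0.0035]
```

Run:
```python
from h import *
c=ctrl.capture("wrist"); cv2.imwrite("pics/w4.png",cv2.resize(c["pixels"][150:350,180:440,::-1],None,fx=3,fy=3,interpolation=cv2.INTER_CUBIC))
```

```text
(no output)
```

View pics/w4.png

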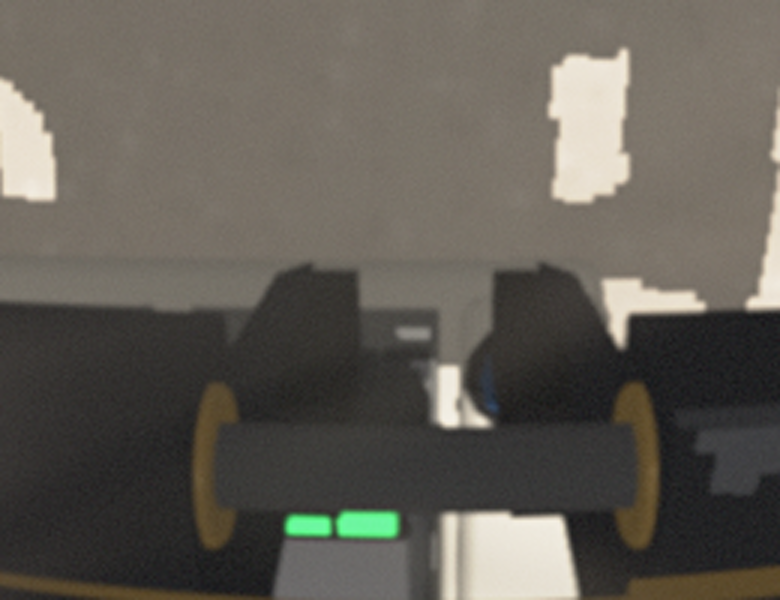

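The green lamps stay fixed in the wrist image, so the pack is riding on the finger, now about 25 mm out. I'll keep backing slowly until the spring is spent.

```bash
python3 -m handwheel '[[0.01,0,0,0,0,0,23],[0.02,0,0,0,0,0,23],[0.03,0,0,0,0,0,23],[0.04,0,0,0,0,0,23],[0.05,0,0,0,0,0,23],[0.06,0,0,0,0,0,23],[0.068,0,0,0,0,0,23],[0.076,0,0,0,0,0,23],[0.084,0,0,0,0,0,23],[0.09,0,0,0,0,0,23]]' ; python3 st.py -48 47 22
python3 - <<'E'
from h import *
c=ctrl.capture("wrist"); cv2.imwrite("pics/w5.png",cv2.resize(c["pixels"][150:350,180:440,::-1],None,fx=3,fy=3,interpolation=cv2.INTER_CUBIC))
E
```

```text
time: 9.25
tcp_pos: [510.8, -38.3, 22.9]
ee_rot: [0.0, -0.024, 1.0, 0.0]
wrist_force: [-0.1, -1.1, -0.7]
gripper_width: 23.3
t 9.25 tcp [510.8 -38.3  22.9] dock -72.0 46.7 22.9 w 23.3 F [-0.1 -1.1 -0.7] j [-0.13  0.66  0.15  2.02 -0.2   0.47  1.79]
shift rows units [-0.24   0.005  0.009] turn [ 0.      0.     -0.0032]
```

View pics/w5.png

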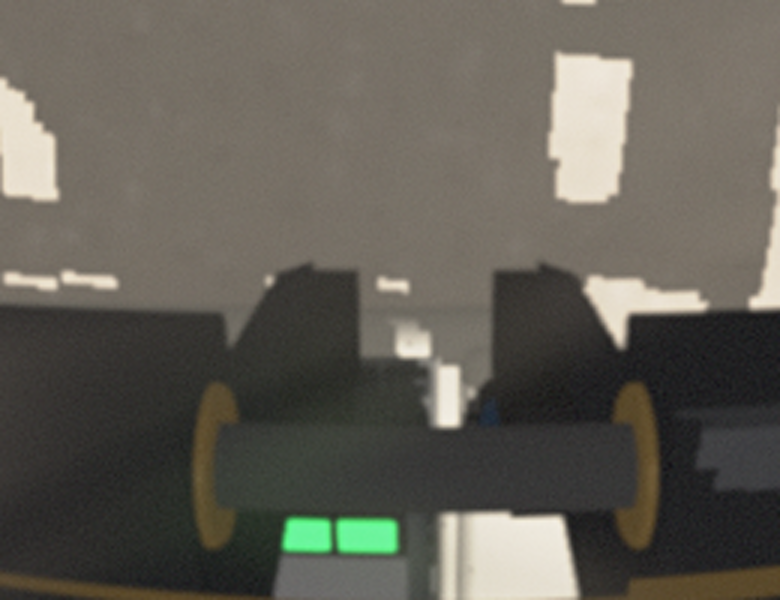

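The lamps now lag in the image (their lower edge went from row 537 to 552) and the force is zero, so the spring is spent and the finger has separated. I'll retreat straight back, then up.

```bash
python3 -m handwheel '[[0.02,0,0,0,0,0,23],[0.05,0,0,0,0,0,23],[0.1,0,0,0,0,0,23],[0.2,0,0,0,0,0,23],[0.3,0,-0.05,0,0,0,23],[0.35,0,-0.3,0,0,0,23],[0.35,0,-0.7,0,0,0,23],[0.35,0,-1,0,0,0,23],[0.35,0,-1,0,0,0,23],[0.35,0,-1,0,0,0,23]]' ; python3 st.py -48 47 22
python3 - <<'E'
from h import *
s=ctrl.state();c=ctrl.capture("wrist"); cv2.imwrite("pics/w6.png",c["pixels"][:,:,::-1])
for nm,X,z,b in(("green",((55,120,120),(85,255,255)),44,(230,150,400,330)),("amber",((10,150,150),(22,255,255)),44,(150,150,300,330))):
  for p,q in blobs(c["pixels"],*X,amin=8,box=b): print(nm,p,q,plane(*ray(c,p,s),z).round(1))
c=ctrl.capture("scene"); cv2.imwrite("pics/s6.png",cv2.resize(c["pixels"][150:270,230:390,::-1],None,fx=5,fy=5,interpolation=cv2.INTER_CUBIC))
c=ctrl.capture("top"); cv2.imwrite("pics/t6.png",cv2.resize(c["pixels"][145:235,260:400,::-1],None,fx=5.5,fy=5.5,interpolation=cv2.INTER_CUBIC))
E
```

```text
time: 10.55
tcp_pos: [475.1, -39.9, 122.5]
ee_rot: [-0.0, -0.025, 1.0, 0.0]
wrist_force: [-0.2, 0.2, -0.9]
gripper_width: 23.1
t 10.55 tcp [475.1 -39.9 122.5] dock -107.7 46.9 122.5 w 23.1 F [-0.2  0.2 -0.9] j [-0.18  0.43  0.21  2.08 -0.15  0.64  1.75]
shift rows units [-0.598  0.003  1.005] turn [ 0.0001 -0.0004 -0.0032]
green [306.39 286.51] [297 283  19   8 138] [542.9 -48.3  44. ]
```

View pics/w6.png

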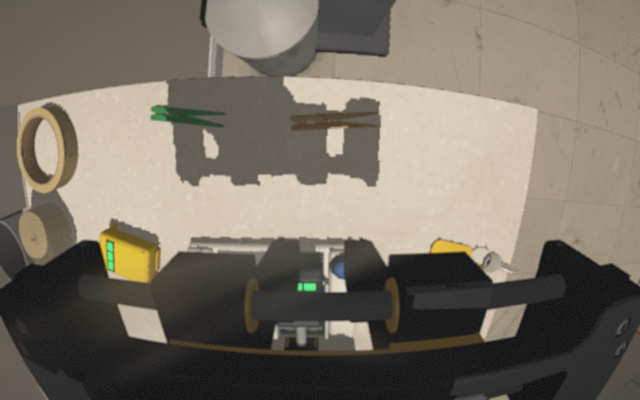

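View pics/s6.png

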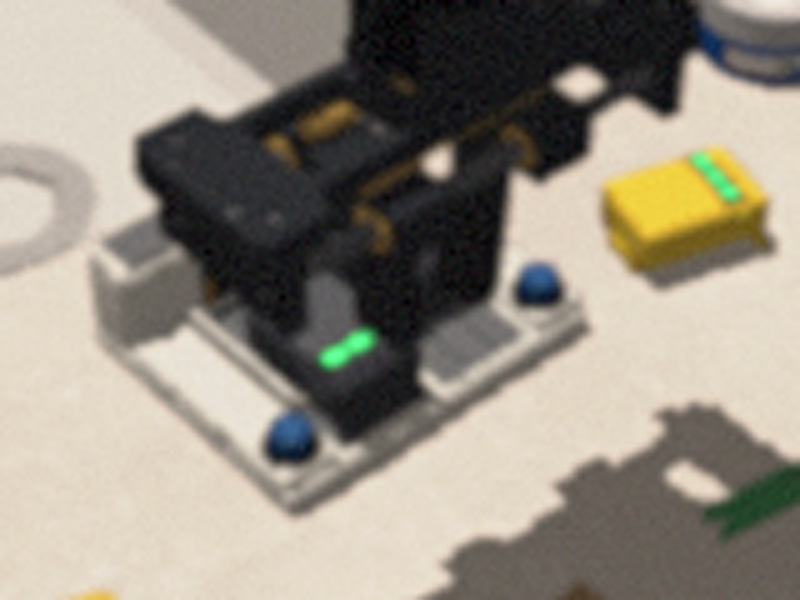

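View pics/t6.png

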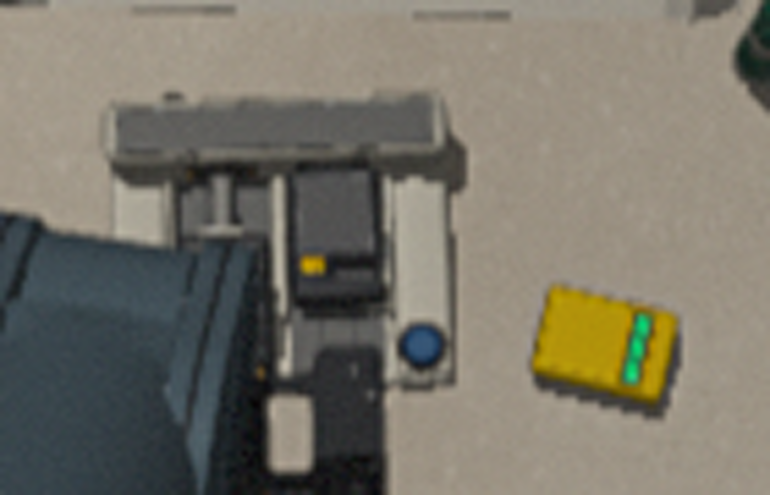

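Scene view: the left button is up at (292,437), and the green pack is on its deck near the mouth, lamps at (348,349). The amber pack is seated, seen in the top view. I'll move the arm clear to measure the final pose.

```bash
python3 -m handwheel '[[0.2,0.2,-0.3,0,0,0,23],[0.3,0.5,-0.6,0,0,0,23],[0.3,0.8,-1,0,0,0,23],[0.3,1,-1,0,0,0,23],[0.3,1,-1,0,0,0,23]]' >/dev/null
python3 -m handwheel '[[0,0.35,-0.2,0,0,0,23],[0,0.7,-0.3,0,0,0,23],[0,1,-0.3,0,0,0,23],[0,1,-0.3,0,0,0,23],[0,1,-0.3,0,0,0,23]]' >/dev/null; python3 st.py
python3 - <<'E'
from h import *
from st import dock
o,X,Y,th=dock()
for n in("top","scene"):
  c=ctrl.capture(n); im=c["pixels"]
  y0,y1,x0,x1=(145,235,260,400) if n=="top" else (150,270,230,390)
  cv2.imwrite(f"pics/{n}7.png",cv2.resize(im[y0:y1,x0:x1,::-1],None,fx=5,fy=5,interpolation=cv2.INTER_CUBIC))
  b=(270,150,345,225) if n=="top" else (240,160,345,260)
  for nm,L,z in(("green",((55,120,120),(85,255,255)),44),("amber",((10,120,120),(26,255,255)),44),("blue",((100,120,50),(125,255,255)),30)):
    for p,q in blobs(im,*L,amin=3,box=b): w=plane(*ray(c,p),z)[:2]-o; print(n,nm,p,q[2:],(w@X).round(1),(w@Y).round(1))
E
```

```text
t 11.95 tcp [436.  156.3 252. ] dock -136.2 245.0 252.0 w 22.9 F [-0.2  0.3 -0.3] j [-0.57  0.2   0.15  2.01 -0.04  0.94  1.21]
top green [300.53 204.94] [12  3 34] -42.1 25.6
top amber [316.3 192.8] [ 4  3 10] -11.5 -16.2
top blue [336.23 207.43] [ 7  6 35] -49.8 -67.1
top blue [285.29 209.03] [ 7  7 35] -49.7 66.5
scene green [300.82 218.28] [15 11 68] -39.7 24.3
scene amber [307.39 200.96] [ 6  5 23] -9.3 -19.1
scene blue [337.23 206.63] [ 7  6 35] -52.0 -64.3
scene blue [287.76 236.98] [ 8  9 50] -51.5 67.7
```

Run:
```python
import cv2,numpy as np
a=cv2.imread("pics/top7.png");b=cv2.imread("pics/scene7.png")
h=max(a.shape[0],b.shape[0])
cv2.imwrite("pics/top7s.png",a)
```

```text
(no output)
```

View pics/top7.png

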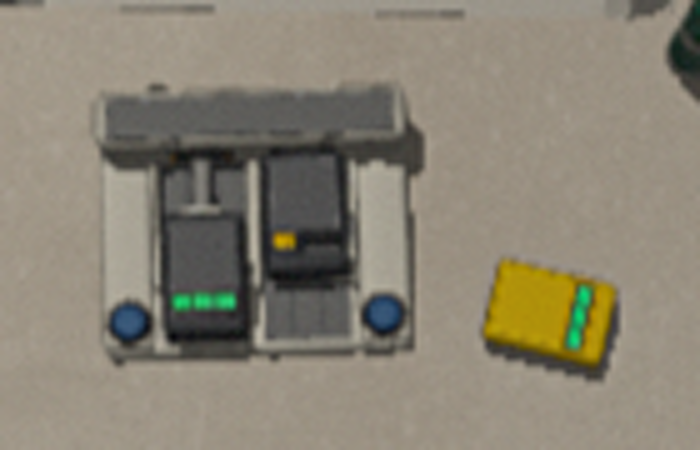

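View pics/scene7.png

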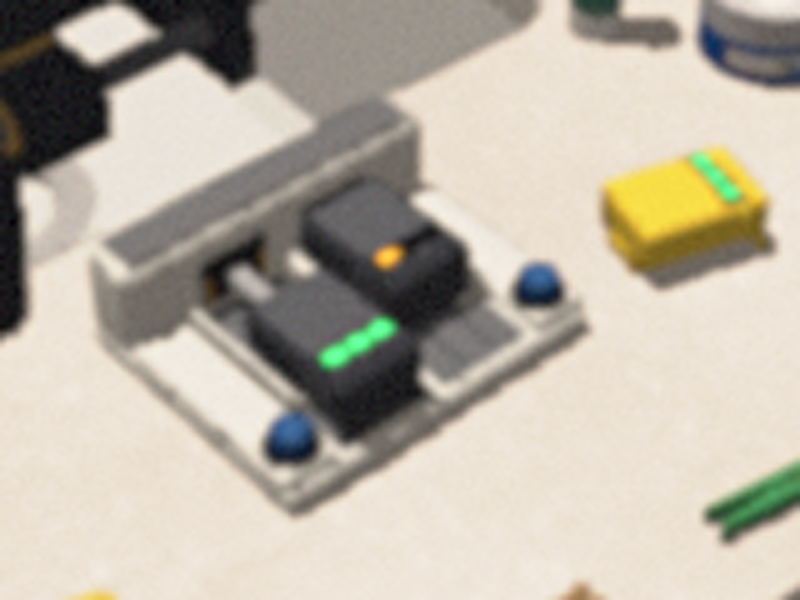

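The pack is about 31 mm out by lamp shift (31.5 mm top view, 30.7 mm scene view) and straight. Both buttons match their starting pixels, so they are up, and the amber pack has not moved. Handing in.

```bash
python3 -c "
from workcell import ctrl
print(ctrl.close_job())"
```

```text
the job is handed in; nothing more can be done
None
```

The green-lamp pack is out of its contacts, standing loose on the deck of its bay (the dock's +y side), and I handed the job in at about 12 s of the 38 s allowed. `close_job()` gives no verdict.

**What I did:** One finger pressed the left button fully down while the other stood about 11 mm in front of the pack and caught it. I held it for about a second and eased the downforce from about 30 N to 7 N. I then backed off at about 8–10 mm/s until the spring was spent and the button finger had slid off its button. The arm then went straight back, up and clear.

**Last checks:**

| Check | Result |
|---|---|
| Pack out of its seat | 31.5 mm by the top view, 30.7 mm by the scene view (allowed 28–47 mm) |
| Pack attitude | looks straight and flat in both views |
| Pack's y in the dock | 25.6 mm (top) and 24.3 mm (scene), against 27 mm nominal and a 22–32 mm window |
| Buttons | both at their starting pixels, so up |
| Amber pack | its lamp has not moved in the scene view |
| Bystanders | nothing looked moved in the pictures I viewed, but I did not measure them |

- **Disagreement:** The two cameras differ by 1–3 mm in absolute position, as they did from the start. The 31 mm figure comes from the shift of the lamps within each view.
- **Not measured:** Finger-to-pack contact could not be read directly. I judged it from the wrist force and from the lamps keeping still in the wrist image while the finger backed off. The wrist force along x was near zero part of the way, with button friction opposing the spring.

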